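Set the micromotor speed drum and switch it on

TASK

On the green micromotor control unit, roll the black rubber drum with a fingertip until the number 5 stands wholly inside the small window, then slide the red switch away from the robot's side of the unit to on. Press gently, never with more than 20 N on the unit, because the drum sits on a sprung axle. Leave the bur stand, the handpiece rest and the wooden bench pin where they are.

Things in the scene. Friction and masses are not known exactly. Their poses are not given: they have to be found in the camera images.
- control_unit: Green box fixed to the bench, 170 (x) x 220 (y) x 70 mm high; origin at the centre of its underside, lid 70 mm above. x points away from the robot side, y along the drum's axle. In mid lid the black rubber band of the drum rises out; at +y a grey hood with the number window (x -36..36, y 16..54 mm, always 2 mm higher than the band's top); at -y the red switch.
- drum_band (a point): Point fixed on the unit at its x 0, y -18 mm, on the rubber band's nominal top line, 87 mm above the bench (17 over the lid). Band: radius 34, y -40..+10 mm. Drum and hood may sit up to 7 mm higher or lower, unmeasured: find it by touch. Pressed, the drum sinks on a spring, 7 N per mm, 10 mm at most. Turning takes about 5 N along the band: press with 9 to 14 N or the finger slips.
- drum (a joint): Angle of the drum, rad: 0 shows number 1, and each next number up to 8 follows every 0.7854 (5 is at 3.1416); stops just beyond 1 and 8. It grows when the top of the band is rolled towards the unit's +x (away from the robot side): 34 mm of roll per rad. It stays where it is left.
- window (a point): Centre of the number window in the top of the grey hood at its nominal height, 89 mm above the bench; opening 22 mm long (unit's x) and 22 mm wide. Black figures about 15 mm high on a white band, to be read from the robot's side (their top towards the unit's +x).
- switch (a joint): Travel of the red switch, m: 0 off (at the robot side), grows along the unit's +x; on beyond 0.018; hard stop at 0.030. It moves at about 2.5 N and stays where it is left.
- switch_tab (a point): Centre of the red switch tab, moving with it: tab 14 (x) x 28 (y) x 21 mm high on the lid, this point 11 mm above the lid, at y -78 mm in the unit's frame. When off, 63 mm of bare lid lies on its -x side; 24 mm of lid lies between it and the rubber band.
- bur_stand_mid (a point): Grey round stepped bur stand, 110 mm wide, with burs about 90 mm high; point on its axis 32 mm above the bench. Leave alone.
- handpiece_mid (a point): Silver handpiece, about 205 mm long along x, lying on two small wooden blocks; point at its middle 24 mm above the bench. Leave alone.
- bench_pin_mid (a point): Wooden V-notched bench pin lying flat, 90 x 58 x 22 mm; point at its centre. Leave alone.

How it is judged:
On the way, in this order (a step that is already met when the one before it is completed fails the run):
1. the 5 stands still, wholly inside the window (value of joint drum between 3 and 3.28 rad and velocity of joint drum between -0.05 and 0.05 rad/s), for 0.3 s.
2. the switch is slid to on (value of joint switch above 0.018 m), for 0.2 s.
At the end, for the whole second after the job is handed in: The 5 stands in the window (drum within 0.14 rad, 4 mm, of 3.14 rad) and the switch is on (beyond 18 mm) (value of joint drum between 3 and 3.28 rad and value of joint switch above 0.018 m); the robot touches nothing.
It fails at once if more than 20 N on the control unit (contact force between anything else and control_unit above 20 N).
It fails at once if the bur stand is moved by more than 10 mm (distance of bur_stand_mid from where it was at the start of the episode above 0.01 m).
It fails at once if the handpiece rest is moved by more than 10 mm (distance of handpiece_mid from where it was at the start of the episode above 0.01 m).
It fails at once if the bench pin is moved by more than 10 mm (distance of bench_pin_mid from where it was at the start of the episode above 0.01 m).
It also fails if it takes over 67 s, if anything falls off the work surface, if the arm or the gripper's body presses on something with over 40 N, if the wrist force passes 120 N, or if a joint passes its speed limit or range.

ROBOT

A 6-joint arm with a two-finger parallel gripper is mounted at the origin on the work surface. World frame = base frame: x ahead of the robot, y to its left, z up, the work surface at z = 0. Lengths are in m, angles in rad, forces in N, time in s.
With the tool pointing down it reaches from about 0.3 to 0.95 m from the base axis. Payload 3.1 kg.
Tool frame: the origin (TCP) lies on the centre line of the jaws, within the pads' length; the fingertips stand 25 mm ahead of it and the grasp point (between the pads) lies 6 mm ahead of it; z points along the fingers, y is the line along which they close (so a half turn about z gives the same grasp; the last joint's range is limited). The gripper opens to 85 mm and grips with 20 to 120 N. Pads are 22 mm wide; open, the fingers measure 114 mm over their backs; the gripper's body (76 mm by 85 mm) begins 54 mm behind the grasp point. The pads swing forward as they close: fully open they stand 13 mm farther back than shut.
Start: joints at [1.077, 0.308, 1.634, -0, 1.2, -0.07], TCP at [0.257, 0.57, 0.256] pointing down, gripper open.
Joint ranges: [-3.06, 3.06], [-0.79, 1.96], [0.05, 2.63], [-1.19, 4.34], [0.05, 2.64], [-2.94, 2.94]. Speed limits (rad/s): [2.79, 2.79, 3.14, 3.14, 3.14, 3.14].

INTERFACE

Orientations are given as [roll, pitch, yaw] about the fixed x, y, z axes, in that order (R = Rz(yaw) Ry(pitch) Rx(roll)).
In Python, from plant import * gives the robot as it stands.
- The arm moves only by the tool jog_arm, never from a script. Its argument "commands" is a list of rows, each a list of 3 entries, a list of its own where there are three numbers: the turn, a rotation vector about the tool's x, y, z in degrees, then the shift along the tool's x, y, z in mm, then the closure, from 0 (fully open) to 1 (shut). In form: [[[wx, wy, wz], [dx, dy, dz], gripper], ...]. A call has 1 to 12 rows; each row is the pose to reach, as a shift and turn from the pose commanded when the call began, along the tool's axes at that moment; what a row does not reach only later rows make up. A row lasts 1/8 s, in which the tool goes at most 62.5 mm and 10.7 degrees, less where a joint would pass 70% of its speed; a pose out of reach is approached as far as the arm can. A call with a gripper value outside its range is refused whole. The fingers move at their own pace and stop on an object; "squeeze" is the grip in N (left out, the last holds). Time passes only in rows, so rows that repeat a pose let the fingers close. It gives the time, the measured TCP pose, the force, the opening and the grip force at its end, in the units of the state.
- get_obs(): the state, without advancing time (a new reading comes with each control period).
- snapshot(name): name is "scene" or "top" or "wrist"; returns a dict with "frame" (384x512x3 uint8, blue, green, red), "fovy" (degrees; the focal length in pixels is half the picture's height over the tangent of half this angle, whatever the lens; pixels are square), "cx", "cy" (the principal point, pixels), "camera_from_world" (4x4, takes a point from world to camera coordinates). Camera axes: x right, y up, looking along -z (the intrinsics and any distortion apply to the point x, -y, -z); pixel columns grow to the right and rows downward; lengths in m; the calibration is good to about 2 mm. A picture is of the moment at which its call begins. There is no depth.
- hand_in(): hands the job in; it is judged then, once.
The state is a dict: "time": time; "joints": joint angles; "qd": joint speeds; "joint_torque": joint torques, N m; "ee_pos": TCP position; "orientation": TCP orientation; "contact_force": force on the tool from outside, world axes, zero at the start; "torque": the same for the moment, N m; "gripper_width": opening from 0.0 (shut) to 1.0 (fully open); "grip_force": force on a finger pad.
Only numpy, scipy, OpenCV 4.12 (cv2) and the standard library are available. Lean on these libraries where they do the work, as an engineer would, in place of code of your own. Each camera call takes 0.05 s, during which the arm holds its last target. There are 200 camera calls.

## Working session

There is one attempt and no reset: what is moved stays moved. The work goes in short steps, Python scripts to look and compute and a tool call to move; the robot and the scene stay as the last step left them, time stands still between calls to the robot, and variables do not carry over. Pictures are saved under pics/ and viewed, at most 10 in all, crops included, and the job is handed in when it is done.

Besides the shell and the picture viewer there is one more tool, called as name([rows], argument=value, ...), one row to a line, values as JSON. jog_arm: Moves the arm, as the interface text tells. Its arguments: {"type":"object","properties":{"commands":{"type":"array","items":{"type":"array"}},"squeeze":{"type":"number"}},"required":["commands"]}

```bash
mkdir -p pics
cat > h.py <<'E'
from plant import *
import numpy as np, cv2
def ray(s,u,v):
    f=s["frame"].shape[0]/2/np.tan(np.radians(s["fovy"])/2)
    T=np.array(s["camera_from_world"]);R=T[:3,:3];o=-R.T@T[:3,3]
    return o,R.T@np.array([(u-s["cx"])/f,-(v-s["cy"])/f,-1])
def onz(s,u,v,z):
    o,d=ray(s,u,v);return o+d*(z-o[2])/d[2]
def pix(s,p):
    f=s["frame"].shape[0]/2/np.tan(np.radians(s["fovy"])/2)
    c=np.array(s["camera_from_world"])@np.r_[p,1];return s["cx"]-f*c[0]/c[2],s["cy"]+f*c[1]/c[2]
E
python3 - <<'E'
from h import *
o=get_obs();print(o)
fs=[]
for n in("top","scene"):
    s=snapshot(n);cv2.imwrite(f"pics/{n}0.png",s["frame"]);print({k:s[k] for k in s if k!="frame"})
    f=s["frame"];h=cv2.cvtColor(f,cv2.COLOR_BGR2HSV)
    for nm,lo,hi in(("green",(40,80,40),(90,255,255)),("red",(0,150,80),(8,255,255))):
        m=cv2.inRange(h,lo,hi);c=max(cv2.findContours(m,0,2)[0],key=cv2.contourArea,default=None)
        if c is not None: print(n,nm,cv2.contourArea(c),cv2.minAreaRect(c))
E
ls
```

```text
{'time': 0.0, 'joints': array([ 1.07728223e+00,  3.09000384e-01,  1.63522276e+00, -1.07193980e-06,
        1.19971613e+00, -6.97177263e-02]), 'qd': array([ 0.00184875,  0.00081419,  0.00016024, -0.0002274 ,  0.002779  ,
        0.00040689]), 'joint_torque': array([-1.55961461e-03, -4.15257382e+01, -2.76663870e+01, -2.44964940e-04,
        1.05422348e-02,  1.16705770e-06]), 'ee_pos': array([0.25667657, 0.56899846, 0.25503266]), 'orientation': array([-3.13925167e+00, -1.62472569e-04,  2.71779648e+00]), 'contact_force': array([ 0.38284817,  0.83448642, -0.19225857]), 'torque': array([-0.00972341,  0.00242045,  0.01559992]), 'grip_force': 0.0, 'gripper_width': 1.0014631897278545}
{'fovy': 57.74224415595994, 'cx': 256.2957487036519, 'cy': 193.28597576504964, 'camera_from_world': array([[-7.09637543e-03, -9.99974820e-01, -2.41421149e-05,
         1.29822591e-02],
       [ 9.94721526e-01, -7.06156659e-03,  1.02368058e-01,
        -4.97066588e-01],
       [-1.02365651e-01,  7.02427494e-04,  9.94746591e-01,
        -1.07365266e+00],
       [ 0.00000000e+00,  0.00000000e+00,  0.00000000e+00,
         1.00000000e+00]])}
top green 3771.0 ((298.212890625, 177.62872314453125), (54.82654571533203, 71.9411849975586), 84.2894058227539)
top red 34.0 ((325.5, 178.0), (4.0, 9.0), 90.0)
{'fovy': 57.454483925527526, 'cx': 254.69638726644848, 'cy': 191.96516146510308, 'camera_from_world': array([[ 0.54783779,  0.83647259, -0.013688  , -0.24426219],
       [-0.45218127,  0.30983725,  0.83638088,  0.15877642],
       [ 0.70385073, -0.4520116 ,  0.54797779, -1.2192302 ],
       [ 0.        ,  0.        ,  0.        ,  1.        ]])}
scene green 6855.0 ((236.48780822753906, 231.22943115234375), (80.23015594482422, 111.80603790283203), 59.34933090209961)
scene red 953.0 ((13.735294342041016, 159.94117736816406), (33.22737503051758, 34.92512893676758), 75.96376037597656)
h.py
pics
```

Run:
```python
from h import *
a=cv2.imread("pics/top0.png");b=cv2.imread("pics/scene0.png")
A=cv2.resize(a[110:250,210:390],None,fx=4.4,fy=4.2,interpolation=2)
cv2.imwrite("pics/a.png",cv2.resize(a[120:245,220:380],(800,600),interpolation=2)[:600])
cv2.imwrite("pics/b.png",cv2.resize(b,(800,600)))
```

```text
(no output)
```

View pics/a.png

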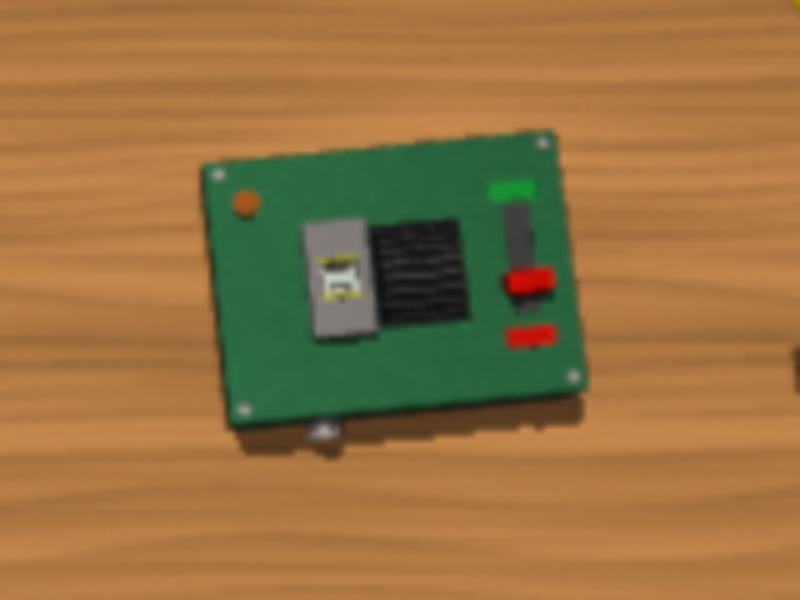

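View pics/b.png

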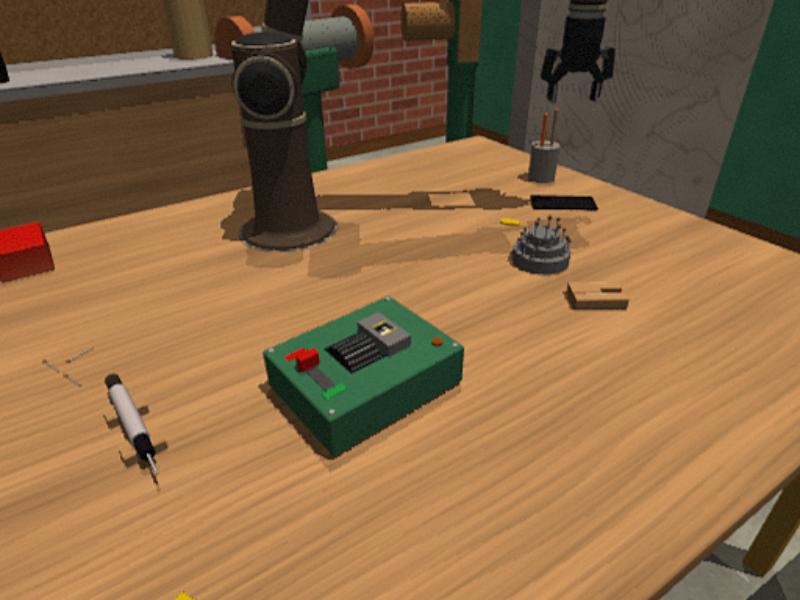

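The top crop shows the green lid with its corner screws at about (218,174), (543,143), (573,377) and (244,410). The window is at (340,278), the band at (420,270) and the red tab at (530,280). The scene view shows the area around the unit is free, with the handpiece off to the robot's right.

Run:
```python
from h import *
s=snapshot("top");t=snapshot("scene")
P=lambda x,y,z:onz(s,220+(x+.5)/5-.5,120+(y+.5)/4.8-.5,z)
o,_=ray(s,0,0);print("cam",o)
W=[P(*p,.071) for p in((218,174),(543,143),(573,377),(244,410))]
for w in W:print(w.round(4))
print("sides",[np.linalg.norm(W[i]-W[(i+1)%4]).round(4) for i in range(4)])
C=np.mean(W,0);ex=(W[0]+W[1]-W[2]-W[3]);yaw=np.arctan2(ex[1],ex[0]);ey=W[0]+W[3]-W[1]-W[2];yaw2=np.arctan2(-ey[0],ey[1])
print("C",C,yaw,yaw2)
h=cv2.cvtColor(s["frame"],cv2.COLOR_BGR2HSV);c=max(cv2.findContours(cv2.inRange(h,(40,80,40),(90,255,255)),0,2)[0],key=cv2.contourArea)
r=cv2.minAreaRect(c);B=np.array([onz(s,*p,.07) for p in cv2.boxPoints(r)]);print("box",B.round(4),B.mean(0))
y=(yaw+yaw2)/2;R=np.array([[np.cos(y),-np.sin(y)],[np.sin(y),np.cos(y)]])
for nm,p,z in(("win",(340,278),.089),("tab",(530,279),.091),("mark",(530,335),.07),("band",(420,272),.085)):
    print(nm,(R.T@(P(*p,z)-C)[:2]).round(4))
for a,b in((-.036-.0,.035),):pass
for p in((0,.035,.089),(0,-.018,.087),(.085,.11,.07),(-.085,-.11,.07)):
    w=np.r_[C[:2]+R@p[:2],p[2]];print(p,w.round(4),"scene px*800/512",np.array(pix(t,w))*800/512)
```

```text
cam [0.38462981 0.01022603 1.11889638]
[ 0.6074 -0.0125  0.071 ]
[ 0.6261 -0.2118  0.071 ]
[ 0.476  -0.2257  0.071 ]
[ 0.4566 -0.0268  0.071 ]
sides [np.float64(0.2003), np.float64(0.1507), np.float64(0.1999), np.float64(0.1515)]
C [ 0.54155668 -0.1191968   0.071     ] 0.09342492795767014 0.09534515469269539
box [[ 0.6137 -0.0018  0.07  ]
 [ 0.6345 -0.2217  0.07  ]
 [ 0.4664 -0.2333  0.07  ]
 [ 0.4463 -0.0169  0.07  ]] [ 0.54023424 -0.11842997  0.07      ]
win [-0.001   0.0351]
tab [-0.0133 -0.0773]
mark [-0.0461 -0.0775]
band [-0.0015 -0.0135]
(0, 0.035, 0.089) [ 0.5383 -0.0844  0.089 ] scene px*800/512 [382.59136012 326.32302615]
(0, -0.018, 0.087) [ 0.5433 -0.1371  0.087 ] scene px*800/512 [350.89695897 342.53965892]
(0.085, 0.11, 0.07) [ 0.6158 -0.0017  0.07  ] scene px*800/512 [464.48130011 345.14079612]
(-0.085, -0.11, 0.07) [ 0.4673 -0.2367  0.07  ] scene px*800/512 [260.40550707 349.41190498]
```

jog_arm([
  [[0, 0, 60.3], [-543, -512, 0], 1],
  [[0, 0, 60.3], [-543, -512, 0], 1],
  [[0, 0, 60.3], [-543, -512, 0], 1],
  [[0, 0, 60.3], [-543, -512, 0], 1],
  [[0, 0, 60.3], [-543, -512, 0], 1],
  [[0, 0, 60.3], [-543, -512, 0], 1],
  [[0, 0, 60.3], [-543, -512, 0], 1],
  [[0, 0, 60.3], [-543, -512, 0], 1],
  [[0, 0, 60.3], [-543, -512, 0], 1],
  [[0, 0, 60.3], [-543, -512, 0], 1],
  [[0, 0, 60.3], [-543, -512, 0], 1],
  [[0, 0, 60.3], [-543, -512, 0], 1],
], squeeze=30)

```text
time: 1.7
ee_pos: [0.5419, -0.1225, 0.2563]
orientation: [3.141, -0.0, 1.665]
contact_force: [0.1, 1.1, -0.3]
gripper_width: 0.003
grip_force: 0.0
```

Run:
```python
from h import *
s=snapshot("wrist");f=s["frame"];o,_=ray(s,0,0)
u,v=pix(s,[.5381,-.0843,.089]);print(o,u,v,pix(s,[.543,-.137,.087]),get_obs()["ee_pos"],get_obs()["contact_force"])
x,y=int(u),int(v);c=cv2.resize(f[max(0,y-40):y+40,max(0,x-40):x+40],(380,380),interpolation=2)
p=np.zeros((384,892,3),np.uint8);p[:,:512]=f;p[:380,512:512+c.shape[1]]=c
cv2.imwrite("pics/w0.png",cv2.resize(p,(800,344)))
```

```text
[ 0.53351062 -0.04354197  0.37316523] 253.77050222514166 130.86260597399053 (np.float64(253.64180918116082), np.float64(188.98256936316218)) [ 0.54479545 -0.12927231  0.25668519] [ 3.55747808 -3.71280443  0.10601225]
```

View pics/w0.png

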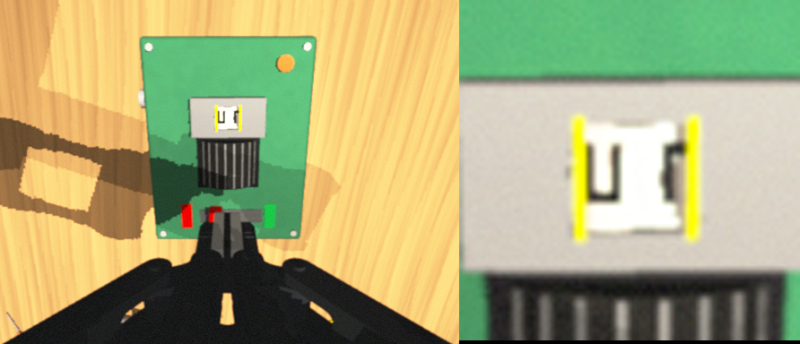

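The wrist image has unit +x to the right. The window at about (228,118) shows parts of two figures, one at each yellow edge. I'll zoom in on it, rotated upright.

Run:
```python
from h import *
s=snapshot("wrist");f=s["frame"];u,v=pix(s,[.5381,-.0843,.089]);x,y=int(u),int(v)
c=cv2.rotate(f[y-22:y+22,x-22:x+22],cv2.ROTATE_90_COUNTERCLOCKWISE)
cv2.imwrite("pics/w1.png",cv2.resize(c,(440,440),interpolation=2))
```

```text
(no output)
```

View pics/w1.png

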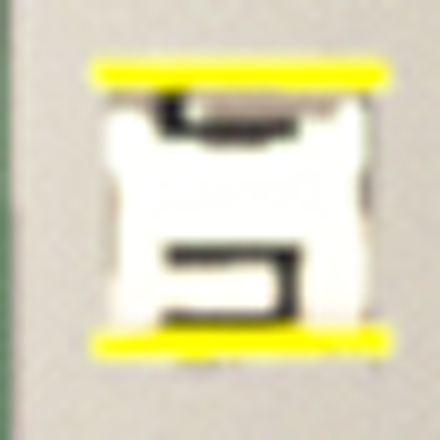

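In the zoomed, upright view the upper figure is a 2 with its lower half gone above the edge. The lower one is a 3, with its top bar at row 250. The mid-gap is about 1.6 mm past the window centre, so the drum is at about 1.2 rad and needs about +1.9 rad, or 65 mm of roll.

jog_arm([
  [[0, 0, 0], [-5, -9, 40], 1],
  [[0, 0, 0], [-5, -9, 75], 1],
  [[0, 0, 0], [-5, -9, 100], 1],
  [[0, 0, 0], [-5, -9, 115], 1],
  [[0, 0, 0], [-5, -9, 120], 1],
  [[0, 0, 0], [-5, -9, 120], 1],
  [[0, 0, 0], [-5, -9, 120], 1],
  [[0, 0, 0], [-5, -9, 120], 1],
])

```text
time: 2.8
ee_pos: [0.5337, -0.1263, 0.1373]
orientation: [3.14, 0.001, 1.665]
contact_force: [-0.1, 0.1, 0.5]
gripper_width: 0.0
grip_force: 0.0
```

```bash
cat > st.py <<'E'
from h import *
y=.0944;R=np.array([[np.cos(y),-np.sin(y)],[np.sin(y),np.cos(y)]])
o=get_obs();print("unit xy mm",(R.T@(o["ee_pos"][:2]-[.5412,-.1190])*1e3).round(1),"tip z",(o["ee_pos"][2]*1e3-25).round(2),"F unit",(R.T@o["contact_force"][:2]).round(1),o["contact_force"][2].round(1),o["time"])
E
python3 st.py
```

```text
unit xy mm [-8.2 -6.6] tip z 112.28 F unit [-0.1  0.1] 0.5 2.8
```

jog_arm([
  [[0, 0, 0], [-9, 2, 6], 1],
  [[0, 0, 0], [-9, 2, 12], 1],
  [[0, 0, 0], [-9, 2, 16], 1],
  [[0, 0, 0], [-9, 2, 17], 1],
  [[0, 0, 0], [-9, 2, 18], 1],
  [[0, 0, 0], [-9, 2, 18.5], 1],
  [[0, 0, 0], [-9, 2, 18.5], 1],
  [[0, 0, 0], [-9, 2, 18.5], 1],
])

```text
time: 3.8
ee_pos: [0.5359, -0.1349, 0.1179]
orientation: [3.141, 0.0, 1.665]
contact_force: [-0.2, 0.6, 0.6]
gripper_width: -0.001
grip_force: 0.0
```

```bash
python3 st.py
```

```text
unit xy mm [ -6.8 -15.3] tip z 92.93 F unit [-0.2  0.6] 0.6 3.8
```

jog_arm([
  [[0, 0, 0], [0, 0, 0.5], 1],
  [[0, 0, 0], [0, 0, 1], 1],
  [[0, 0, 0], [0, 0, 1.5], 1],
  [[0, 0, 0], [0, 0, 2], 1],
  [[0, 0, 0], [0, 0, 2], 1],
])

```text
time: 4.42
ee_pos: [0.5357, -0.1349, 0.1157]
orientation: [-3.141, -0.0, 1.665]
contact_force: [-1.0, -0.1, 0.7]
gripper_width: -0.003
grip_force: 0.0
```

jog_arm([
  [[0, 0, 0], [0, 0, 0.4], 1],
  [[0, 0, 0], [0, 0, 0.8], 1],
  [[0, 0, 0], [0, 0, 1.1], 1],
  [[0, 0, 0], [0, 0, 1.1], 1],
])

```text
time: 4.92
ee_pos: [0.5358, -0.1349, 0.1147]
orientation: [-3.142, 0.0, 1.665]
contact_force: [-0.4, 0.4, 0.2]
gripper_width: 0.0
grip_force: 0.0
```

jog_arm([
  [[0, 0, 0], [0, 0, 0.5], 1],
  [[0, 0, 0], [0, 0, 1], 1],
  [[0, 0, 0], [0, 0, 1.5], 1],
  [[0, 0, 0], [0, 0, 1.5], 1],
])

```text
time: 5.42
ee_pos: [0.5358, -0.1349, 0.1131]
orientation: [-3.141, -0.0, 1.665]
contact_force: [1.1, -0.3, -0.3]
gripper_width: 0.001
grip_force: 0.0
```

jog_arm([
  [[0, 0, 0], [0, 0, 0.4], 1],
  [[0, 0, 0], [0, 0, 0.8], 1],
  [[0, 0, 0], [0, 0, 1.1], 1],
  [[0, 0, 0], [0, 0, 1.1], 1],
])

```text
time: 5.92
ee_pos: [0.5358, -0.1349, 0.112]
orientation: [-3.142, -0.0, 1.665]
contact_force: [0.0, -0.1, 0.9]
gripper_width: -0.002
grip_force: 0.0
```

jog_arm([
  [[0, 0, 0], [0, 0, 0.4], 1],
  [[0, 0, 0], [0, 0, 0.8], 1],
  [[0, 0, 0], [0, 0, 1.1], 1],
  [[0, 0, 0], [0, 0, 1.1], 1],
])

```text
time: 6.42
ee_pos: [0.5358, -0.1349, 0.1109]
orientation: [-3.142, -0.0, 1.665]
contact_force: [-0.3, 0.3, 0.2]
gripper_width: 0.001
grip_force: 0.0
```

jog_arm([
  [[0, 0, 0], [0, 0, 0.4], 1],
  [[0, 0, 0], [0, 0, 0.8], 1],
  [[0, 0, 0], [0, 0, 1.2], 1],
  [[0, 0, 0], [0, 0, 1.2], 1],
])

```text
time: 6.92
ee_pos: [0.5359, -0.1349, 0.11]
orientation: [3.142, 0.0, 1.665]
contact_force: [-0.7, -0.5, 2.0]
gripper_width: 0.0
grip_force: 0.8
```

jog_arm([
  [[0, 0, 0], [0, 0, 0.4], 1],
  [[0, 0, 0], [0, 0, 0.8], 1],
  [[0, 0, 0], [0, 0, 0.8], 1],
])

```text
time: 7.3
ee_pos: [0.536, -0.135, 0.1094]
orientation: [3.141, 0.0, 1.665]
contact_force: [-1.8, -0.5, 4.3]
gripper_width: -0.0
grip_force: 2.4
```

jog_arm([
  [[0, 0, 0], [0, 0, 0.4], 1],
  [[0, 0, 0], [0, 0, 0.8], 1],
  [[0, 0, 0], [0, 0, 0.8], 1],
  [[0, 0, 0], [0, 0, 0.8], 1],
])

```text
time: 7.8
ee_pos: [0.5361, -0.135, 0.1089]
orientation: [3.141, 0.0, 1.665]
contact_force: [-1.9, 0.2, 6.9]
gripper_width: 0.003
grip_force: 3.6
```

```bash
python3 st.py
```

```text
unit xy mm [ -6.6 -15.5] tip z 83.91 F unit [-1.8  0.4] 6.9 7.8
```

jog_arm([
  [[0, 0, 0], [0, 0, 0.5], 1],
  [[0, 0, 0], [0, 0, 1], 1],
  [[0, 0, 0], [0, 1, 1], 1],
  [[0, 0, 0], [0, 2, 1], 1],
  [[0, 0, 0], [0, 3, 1], 1],
  [[0, 0, 0], [0, 4, 1], 1],
  [[0, 0, 0], [0, 5, 1], 1],
  [[0, 0, 0], [0, 6, 1], 1],
])

```text
time: 8.8
ee_pos: [0.5412, -0.1346, 0.1084]
orientation: [-3.14, 0.0, 1.666]
contact_force: [-5.7, 0.1, 11.0]
gripper_width: -0.001
grip_force: 5.7
```

```bash
python3 st.py
```

```text
unit xy mm [ -1.5 -15.5] tip z 83.36 F unit [-5.7  0.6] 11.0 8.8
```

jog_arm([
  [[0, 0, 0], [0, 1.5, 0], 1],
  [[0, 0, 0], [0, 3, 0], 1],
  [[0, 0, 0], [0, 4.5, 0.1], 1],
  [[0, 0, 0], [0, 6, 0.2], 1],
  [[0, 0, 0], [0, 7.5, 0.3], 1],
  [[0, 0, 0], [0, 9, 0.5], 1],
  [[0, 0, 0], [0, 9, 0.5], 1],
])

```text
time: 9.68
ee_pos: [0.5507, -0.1337, 0.1082]
orientation: [-3.141, 0.0, 1.666]
contact_force: [-4.9, 0.3, 11.7]
gripper_width: -0.001
grip_force: 6.1
```

```bash
python3 st.py
```

```text
unit xy mm [  8.  -15.6] tip z 83.21 F unit [-4.8  0.7] 11.7 9.675
```

jog_arm([
  [[0, 0, 0], [0, 1.5, 0.2], 1],
  [[0, 0, 0], [0, 3, 0.4], 1],
  [[0, 0, 0], [0, 4.5, 0.7], 1],
  [[0, 0, 0], [0, 5.5, 0.9], 1],
  [[0, 0, 0], [0, 5.5, 0.9], 1],
])

```text
time: 10.3
ee_pos: [0.557, -0.1331, 0.1075]
orientation: [3.14, 0.0, 1.665]
contact_force: [-2.7, 1.3, 10.7]
gripper_width: 0.0
grip_force: 5.3
```

```bash
python3 st.py
```

```text
unit xy mm [ 14.4 -15.6] tip z 82.55 F unit [-2.5  1.5] 10.7 10.3
```

jog_arm([
  [[0, 0, 0], [0, 0, -4], 1],
  [[0, 0, 0], [0, 0, -10], 1],
  [[0, 0, 0], [0, -10, -11], 1],
  [[0, 0, 0], [0, -22, -11], 1],
  [[0, 0, 0], [0, -28, -11], 1],
  [[0, 0, 0], [0, -28.5, -11], 1],
  [[0, 0, 0], [0, -28.5, -7], 1],
  [[0, 0, 0], [0, -28.5, -4], 1],
  [[0, 0, 0], [0, -28.5, -3], 1],
  [[0, 0, 0], [0, -28.5, -2.2], 1],
  [[0, 0, 0], [0, -28.5, -1.6], 1],
  [[0, 0, 0], [0, -28.5, -1.6], 1],
])

```text
time: 11.8
ee_pos: [0.528, -0.1357, 0.1078]
orientation: [3.141, 0.0, 1.665]
contact_force: [-1.8, -0.0, 5.0]
gripper_width: -0.002
grip_force: 2.3
```

```bash
python3 st.py
```

```text
unit xy mm [-14.7 -15.4] tip z 82.81 F unit [-1.8  0.1] 5.0 11.8
```

jog_arm([
  [[0, 0, 0], [0, 0, 0.4], 1],
  [[0, 0, 0], [0, 0, 0.8], 1],
  [[0, 0, 0], [0, 0, 1.1], 1],
  [[0, 0, 0], [0, 1, 1.1], 1],
  [[0, 0, 0], [0, 2.5, 1], 1],
  [[0, 0, 0], [0, 4, 0.9], 1],
  [[0, 0, 0], [0, 6, 0.7], 1],
  [[0, 0, 0], [0, 8, 0.5], 1],
  [[0, 0, 0], [0, 10, 0.4], 1],
  [[0, 0, 0], [0, 12, 0.3], 1],
])

```text
time: 13.05
ee_pos: [0.5389, -0.1347, 0.1083]
orientation: [-3.139, -0.0, 1.666]
contact_force: [-5.3, 1.2, 11.9]
gripper_width: -0.0
grip_force: 5.8
```

```bash
python3 st.py
```

```text
unit xy mm [ -3.8 -15.5] tip z 83.27 F unit [-5.2  1.7] 11.9 13.05
```

jog_arm([
  [[0, 0, 0], [0, 2, -0.1], 1],
  [[0, 0, 0], [0, 4, -0.1], 1],
  [[0, 0, 0], [0, 6, 0], 1],
  [[0, 0, 0], [0, 8, 0.1], 1],
  [[0, 0, 0], [0, 10, 0.3], 1],
  [[0, 0, 0], [0, 12, 0.5], 1],
  [[0, 0, 0], [0, 13.5, 0.7], 1],
  [[0, 0, 0], [0, 15, 1], 1],
  [[0, 0, 0], [0, 16.5, 1.3], 1],
  [[0, 0, 0], [0, 16.5, 1.3], 1],
])

```text
time: 14.3
ee_pos: [0.5572, -0.1331, 0.1076]
orientation: [3.14, 0.0, 1.665]
contact_force: [-2.2, 1.8, 11.6]
gripper_width: -0.001
grip_force: 5.1
```

```bash
python3 st.py;python3 - <<'E'
from h import *
s=snapshot("wrist");f=s["frame"];u,v=pix(s,[.5381,-.0843,.087]);x,y=int(u),int(v);print(u,v)
c=cv2.rotate(f[max(0,y-60):y+60,x-60:x+60],cv2.ROTATE_90_COUNTERCLOCKWISE)
cv2.imwrite("pics/w2.png",cv2.resize(c,None,fx=4,fy=4,interpolation=2))
E
```

```text
unit xy mm [ 14.6 -15.5] tip z 82.62 F unit [-2.1  2. ] 11.6 14.3
221.18870034073126 152.79444149300548
```

View pics/w2.png

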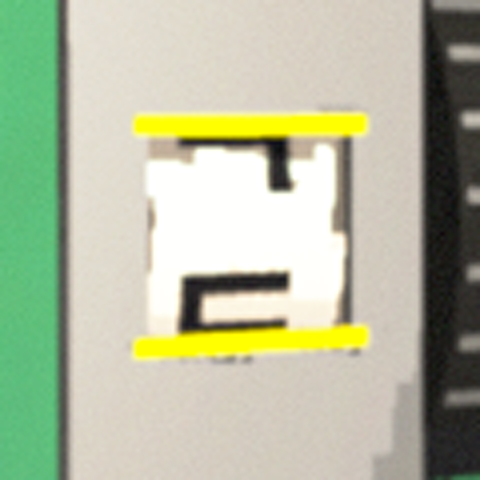

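Bottom half of a 4 at the top edge (row 145–188), top half of a 5 at the bottom edge (row 275). The mid-gap is at the window centre, so the drum is at about 2.75 rad. About 13 mm more roll is needed.

jog_arm([
  [[0, 0, 0], [0, 0, -4], 1],
  [[0, 0, 0], [0, 0, -10], 1],
  [[0, 0, 0], [0, -10, -11], 1],
  [[0, 0, 0], [0, -20, -11], 1],
  [[0, 0, 0], [0, -21.5, -11], 1],
  [[0, 0, 0], [0, -21.5, -11], 1],
  [[0, 0, 0], [0, -21.5, -7], 1],
  [[0, 0, 0], [0, -21.5, -5], 1],
  [[0, 0, 0], [0, -21.5, -4], 1],
  [[0, 0, 0], [0, -21.5, -3.2], 1],
  [[0, 0, 0], [0, -21.5, -2.4], 1],
  [[0, 0, 0], [0, -21.5, -2.4], 1],
])

```text
time: 15.85
ee_pos: [0.535, -0.1351, 0.109]
orientation: [3.142, 0.0, 1.665]
contact_force: [-2.6, 0.7, 6.2]
gripper_width: -0.004
grip_force: 3.1
```

```bash
python3 st.py
```

```text
unit xy mm [ -7.7 -15.4] tip z 83.98 F unit [-2.5  1. ] 6.2 15.85
```

Start x is -7.7, so I'll roll to about +5.5.

jog_arm([
  [[0, 0, 0], [0, 0, 0.5], 1],
  [[0, 0, 0], [0, 0, 1.1], 1],
  [[0, 0, 0], [0, 1, 1.1], 1],
  [[0, 0, 0], [0, 2, 1.1], 1],
  [[0, 0, 0], [0, 3.5, 1], 1],
  [[0, 0, 0], [0, 5, 1], 1],
  [[0, 0, 0], [0, 7, 1], 1],
  [[0, 0, 0], [0, 9, 1], 1],
  [[0, 0, 0], [0, 11, 1.1], 1],
  [[0, 0, 0], [0, 12.5, 1.2], 1],
  [[0, 0, 0], [0, 13.5, 1.3], 1],
  [[0, 0, 0], [0, 13.5, 1.3], 1],
])

```text
time: 17.35
ee_pos: [0.5479, -0.1339, 0.1084]
orientation: [-3.14, 0.0, 1.666]
contact_force: [-5.2, 0.1, 11.4]
gripper_width: -0.0
grip_force: 5.6
```

```bash
python3 st.py
```

```text
unit xy mm [  5.2 -15.4] tip z 83.43 F unit [-5.2  0.6] 11.4 17.35
```

jog_arm([
  [[0, 0, 0], [0, 0, -3], 1],
  [[0, 0, 0], [0, 0, -8], 1],
  [[0, 0, 0], [0, -5, -25], 1],
  [[0, 0, 0], [0, -5, -38], 1],
  [[0, 0, 0], [0, -5, -40], 1],
  [[0, 0, 0], [0, -5, -40], 1],
  [[0, 0, 0], [0, -5, -40], 1],
  [[0, 0, 0], [0, -5, -40], 1],
])

```text
time: 18.35
ee_pos: [0.5429, -0.134, 0.1463]
orientation: [-3.141, -0.0, 1.665]
contact_force: [-0.6, 0.6, -0.8]
gripper_width: 0.002
grip_force: 0.0
```

```bash
python3 st.py;python3 - <<'E'
from h import *
s=snapshot("wrist");f=s["frame"];u,v=pix(s,[.5381,-.0843,.087]);x,y=int(u),int(v);print(u,v)
c=cv2.rotate(f[max(0,y-45):y+45,x-45:x+45],cv2.ROTATE_90_COUNTERCLOCKWISE)
cv2.imwrite("pics/w3.png",cv2.resize(c,None,fx=5,fy=5,interpolation=2))
E
```

```text
unit xy mm [  0.3 -15.1] tip z 121.3 F unit [-0.6  0.6] -0.8 18.35
254.7520406735327 138.35017755637813
```

View pics/w3.png

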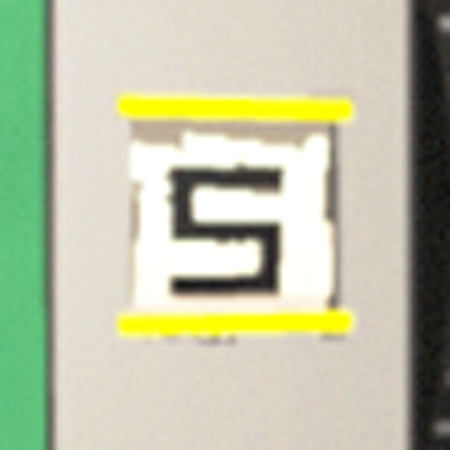

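The 5 stands wholly inside the window: rows 170–295 between bars at 120 and 312, about 2 mm (0.06 rad) off centre, so roughly 3.09 rad and in tolerance. Next is the switch.

jog_arm([
  [[0, 0, 0], [-30, -22, 0], 1],
  [[0, 0, 0], [-60, -42, 0], 1],
  [[0, 0, 0], [-63, -45, 0], 1],
  [[0, 0, 0], [-63, -45, 0], 1],
  [[0, 0, 0], [-63, -45, 8], 1],
  [[0, 0, 0], [-63, -45, 18], 1],
  [[0, 0, 0], [-63, -45, 28], 1],
  [[0, 0, 0], [-63, -45, 36], 1],
  [[0, 0, 0], [-63, -45, 40], 1],
  [[0, 0, 0], [-63, -45, 41], 1],
  [[0, 0, 0], [-63, -45, 41], 1],
])

```text
time: 19.77
ee_pos: [0.5046, -0.2013, 0.106]
orientation: [3.141, 0.0, 1.665]
contact_force: [-0.2, 0.3, 0.7]
gripper_width: -0.002
grip_force: 0.0
```

```bash
python3 st.py
```

```text
unit xy mm [-44.2 -78.5] tip z 81.03 F unit [-0.1  0.3] 0.7 19.775
```

jog_arm([
  [[0, 0, 0], [0, 3, 1], 1],
  [[0, 0, 0], [0, 6, 1], 1],
  [[0, 0, 0], [0, 9, 1], 1],
  [[0, 0, 0], [0, 11, 1], 1],
  [[0, 0, 0], [0, 13, 1], 1],
  [[0, 0, 0], [0, 15, 1], 1],
  [[0, 0, 0], [0, 17, 1], 1],
  [[0, 0, 0], [0, 18, 1], 1],
])

```text
time: 20.78
ee_pos: [0.5222, -0.1994, 0.1048]
orientation: [-3.141, -0.0, 1.665]
contact_force: [-2.4, -1.1, 2.2]
gripper_width: 0.004
grip_force: 1.3
```

```bash
python3 st.py
```

```text
unit xy mm [-26.5 -78.3] tip z 79.82 F unit [-2.5 -0.9] 2.2 20.775
```

jog_arm([
  [[0, 0, 0], [0, 1.5, 0], 1],
  [[0, 0, 0], [0, 3, 0], 1],
  [[0, 0, 0], [0, 4.5, 0], 1],
  [[0, 0, 0], [0, 6, 0], 1],
  [[0, 0, 0], [0, 7.5, 0], 1],
  [[0, 0, 0], [0, 9, 0], 1],
  [[0, 0, 0], [0, 10.5, 0], 1],
  [[0, 0, 0], [0, 12, 0], 1],
  [[0, 0, 0], [0, 13.5, 0], 1],
  [[0, 0, 0], [0, 15, 0], 1],
  [[0, 0, 0], [0, 16.5, 0], 1],
  [[0, 0, 0], [0, 18, 0], 1],
])

```text
time: 22.28
ee_pos: [0.5403, -0.1977, 0.1048]
orientation: [-3.142, -0.0, 1.665]
contact_force: [-2.5, -0.6, 2.0]
gripper_width: 0.0
grip_force: 1.3
```

jog_arm([
  [[0, 0, 0], [0, 1.5, 0], 1],
  [[0, 0, 0], [0, 3, 0], 1],
  [[0, 0, 0], [0, 4.5, 0], 1],
  [[0, 0, 0], [0, 6, 0], 1],
  [[0, 0, 0], [0, 6, 0], 1],
  [[0, 0, 0], [0, 6, 0], 1],
])

```text
time: 23.02
ee_pos: [0.5452, -0.1972, 0.1048]
orientation: [-3.139, -0.0, 1.666]
contact_force: [-6.3, -0.7, 2.6]
gripper_width: -0.001
grip_force: 2.8
```

```bash
python3 st.py
```

```text
unit xy mm [ -3.4 -78.3] tip z 79.79 F unit [-6.3 -0.1] 2.6 23.025
```

jog_arm([
  [[0, 0, 0], [0, -5, 0], 1],
  [[0, 0, 0], [0, -12, 0], 1],
  [[0, 0, 0], [0, -12, 0], 1],
  [[0, 0, 0], [0, -12, -25], 1],
  [[0, 0, 0], [0, -12, -60], 1],
  [[0, 0, 0], [0, -12, -90], 1],
  [[0, 0, 0], [0, -12, -100], 1],
  [[0, 0, 0], [0, -12, -100], 1],
  [[0, 0, 0], [0, -12, -100], 1],
  [[0, 0, 0], [0, -12, -100], 1],
])

```text
time: 24.28
ee_pos: [0.5334, -0.1979, 0.2032]
orientation: [-3.139, -0.001, 1.665]
contact_force: [0.4, -0.6, 0.6]
gripper_width: -0.003
grip_force: 0.0
```

```bash
python3 st.py;python3 - <<'E'
from h import *
s=snapshot("wrist");f=s["frame"];u,v=pix(s,[.5381,-.0843,.087]);x,y=int(u),int(v);print(u,v)
c=cv2.rotate(f,cv2.ROTATE_90_COUNTERCLOCKWISE);c2=cv2.rotate(f[max(0,y-30):y+30,x-30:x+30],cv2.ROTATE_90_COUNTERCLOCKWISE)
p=np.zeros((512,784,3),np.uint8);p[:,:384]=c;c2=cv2.resize(c2,(400,400),interpolation=2);p[:400,384:]=c2
cv2.imwrite("pics/w4.png",p)
E
```

```text
unit xy mm [-15.2 -77.8] tip z 178.21 F unit [ 0.3 -0.6] 0.6 24.275
279.120497052254 25.787650437432518
```

View pics/w4.png

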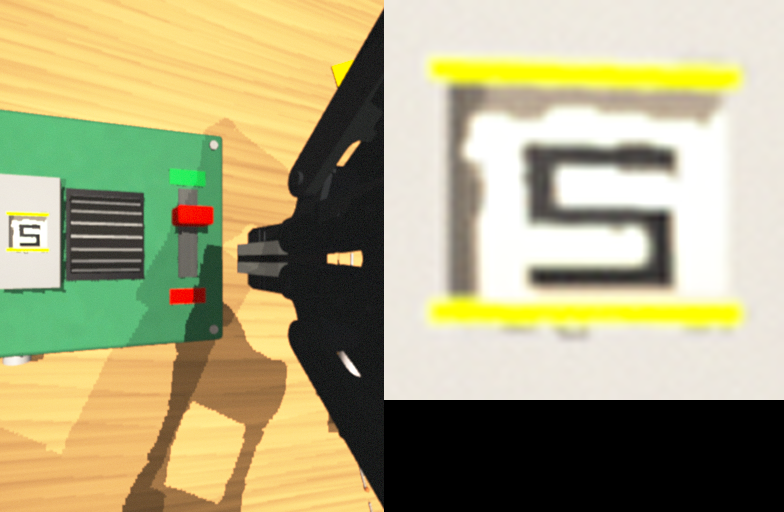

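The 5 is whole in the window (crop rows 143–287 between the bars) and the red tab sits next to the green mark, about 23 mm on. The arm is clear of the unit.

```bash
python3 -c "
from plant import *
print(hand_in())"
```

```text
the job is handed in; nothing more can be done
None
```

The job is handed in with the 5 wholly inside the window (about 2 mm off centre), the switch slid about 23 mm to on, the highest force reading about 12 N in any axis, and the arm clear of everything; the hand-in gave no verdict.

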